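# Set the lathe's idler and hold its belt tensioner open

## Task

The lathe's drive plate is being readied for a new belt: first slide the idler block along its track by its upright grip until it lines up with the small clamped-on index pointer, and leave it there. Then push the sprung tensioner arm back by its upright roller, away past its ratchet click but short of its end stop, and finish while still holding it steadily there (it springs back if let go), so the belt can be slipped on. Leave the idler where it was set and do not disturb the loose things lying around.

Things in the scene. Friction and masses are not known exactly. Their poses are not given: they have to be found in the camera images.
- drive_plate: Grey painted flat plate, fixed to the bench, 260 (its x) by 320 (its y) by 10 mm thick. Origin: centre of its underside, on the bench. Its x points away from the robot, its y to the left (turned by up to 0.4 rad). On it: tensioner arm in the left half, idler track at the right side (y = -105 mm), two fixed aluminium pulleys: 68 mm across at x 88, y 35 and 44 mm across at x -88, y 35 mm, tops 44 mm above the bench.
- idler (a joint): Travel of the idler block along the track, 0 at the near (robot) end to 0.120 m at the far end, along the plate's +x. About 3 N of friction; stays where it is left.
- idler_top (a point): Centre of the top of the idler's upright black grip, 69 mm above the bench. The grip is 18 mm (along the track, plate x) by 22 mm (plate y) and rises 36 mm from a dark steel block 34 x 34 mm, whose top is 33 mm above the bench. A small steel fin in the middle of the block's right side points at the rail of the index. At joint 0 it lies at plate x -60, y -105 mm.
- index: Small steel index pointer, 16 x 18 x 12 mm with a 3 mm wide nib towards the idler, clamped (fixed) on a thin graduated rail 40 mm to the right of the track's centre line; its screw head reaches 34 mm above the bench. Origin: centre of its underside, 16 mm above the bench; its axes are parallel to the plate's. The idler is lined up when the middle of its grip has the same plate x as the pointer.
- tensioner (a joint): Swing of the tensioner arm about its vertical pivot, rad. 0: at rest, roller nearest the robot; it grows clockwise seen from above, as the roller is pushed away from the robot. Hard end stop (a steel pin) at 1.0. The tooth on the arm's tail meets the sprung pawl at about 0.25, and has clicked over it beyond about 0.6. A spring always drives it back to 0 (about 3.5 N at the roller at rest, 9 N at 1.0, plus about 2 N while passing the pawl): the click does not hold it.
- tensioner_pivot (a point): Point on the arm's pivot axis at the height of the arm's top (32 mm above the bench); plate x 10, y 20 mm. The roller's axis is 120 mm from it; with the joint at q the arm points at (120 degrees - q) counter-clockwise from the plate's x.
- roller: Upright steel roller at the end of the tensioner arm, 22 mm across, 53 mm tall, turning freely on its axis, to be pushed or gripped. Origin: centre of its foot, on top of the arm, 32 mm above the bench; its top is at 85 mm. The dark steel arm under it is 18 mm wide and 22 to 32 mm above the bench; two steel stop pins reach 36 mm.
- pawl (a joint): Sprung pawl slider between the pivot and the idler track, m: about 0 at rest, up to 0.004 while the arm's tooth passes it, back to 0 after the click.
- spare_pulley: Loose aluminium pulley, 40 mm across, 20 mm tall, lying on the plate near its near edge: leave alone. Origin: centre of underside.
- bearing: Loose steel bearing ring, 32 mm across, 10 mm tall, lying on the plate towards its far edge: leave alone. Origin: centre of underside.
- screwdriver: Loose screwdriver lying on the bench in front of the plate: leave alone.
- g_clamp: Loose grey G-clamp, about 150 x 115 mm, lying flat on the bench left of the plate: leave alone.
- rotary_tool: Loose grey rotary hand tool, about 195 mm long, 44 mm thick, lying on the bench right of the plate: leave alone.
- glue_jar: Loose jar, 56 mm across, 75 mm tall, standing on the bench beyond the plate: leave alone. Origin: centre of underside.
- offcut: Loose wooden offcut, 45 x 120 x 28 mm, lying on the bench beyond the plate: leave alone. Origin: centre of underside.

How it is judged:
By the outcome, as a careful person would: the job done as asked, in the order asked, and still so for the second after the job is handed in, while the arm keeps its last pose, push and grip.
It also fails if it takes over 48 s, if anything falls off the work surface, if the arm or the gripper's body presses on something with over 40 N, if the wrist force passes 120 N, or if a joint passes its speed limit or range.

## Robot

A 6-joint arm with a two-finger parallel gripper is mounted at the origin on the work surface. World frame = base frame: x ahead of the robot, y to its left, z up, the work surface at z = 0. Lengths are in m, angles in rad, forces in N, time in s.
With the tool pointing down it reaches from about 0.25 to 0.725 m from the base axis. Payload 4 kg.
Tool frame: the origin (TCP) lies midway between the tips of the shut fingers; the grasp point (between the pads) lies behind it (robot.tcp_to_grasp is the z of the grasp point in the tool frame, in m); z points along the fingers, y is the line along which they close (so a half turn about z gives the same grasp; the last joint's range is limited). The gripper opens to 85 mm and grips with 20 to 120 N. Pads are 22 mm wide; open, the fingers measure 114 mm over their backs; the gripper's body (76 mm by 85 mm) begins 54 mm behind the grasp point. The pads swing forward as they close: fully open they stand 13 mm farther back than shut.
Start: joints at [1.119, 0.241, 0.005, 1.335, 0, 1.571], TCP at [0.218, 0.45, 0.201] pointing down, gripper open.
Joint ranges: [-2.72, 2.72], [-1.05, 1.87], [-1.09, 1.28], [-1.99, 2.15], [-1.42, 1.44], [-3.14, 3.14]. Speed limits (rad/s): [2.79, 2.79, 3.14, 3.14, 3.14, 3.14].

## Interface

Orientations are given as [roll, pitch, yaw] about the fixed x, y, z axes, in that order (R = Rz(yaw) Ry(pitch) Rx(roll)).
In Python, from bench import robot, vision, workorder gives the robot as it stands.
- The arm moves only by the tool send_rows, never from a script. Its argument "steps" is a list of rows, each an object with "travel": the shift along the tool's x, y, z scaled (see below), a list of three; "delta_rot": the turn, a rotation vector about the tool's x, y, z scaled (see below), a list of three. A call has 1 to 12 rows; each row is the pose to reach, as a shift and turn from the pose commanded when the call began, along the tool's axes at that moment; what a row does not reach only later rows make up. The controller multiplies each number of a shift by 150 mm and each number of a turn by 120 degrees. A row lasts 1/10 s, in which the tool goes at most 50 mm and 8.59 degrees, less where a joint would pass 70% of its speed; a pose out of reach is approached as far as the arm can. A call with a number of a shift or a turn outside -1 to 1 is refused whole. A call with a gripper value outside its range is refused whole. "claw" is the closure, from -1 (fully open) to 1 (shut), set as the call begins (left out, the last holds). The fingers move at their own pace and stop on an object; "newtons" is the grip in N (left out, the last holds). Time passes only in rows, so rows that repeat a pose let the fingers close. It gives the time, the measured TCP pose, the force, the opening and the grip force at its end, in the units of the state.
- robot.get_state(): the state, without advancing time (a new reading comes with each control period).
- vision.capture(name): name is "side" or "top" or "wrist"; returns a dict with "frame" (400x640x3 uint8, red, green, blue), "fovy" (degrees; the focal length in pixels is half the picture's height over the tangent of half this angle, whatever the lens; pixels are square), "cx", "cy" (the principal point, pixels), "pose" (4x4, takes a point from camera to world coordinates). Camera axes: x right, y up, looking along -z (the intrinsics and any distortion apply to the point x, -y, -z); pixel columns grow to the right and rows downward; lengths in m; the calibration is good to about 2 mm. A picture is of the moment at which its call begins. There is no depth.
- workorder.hand_in(): hands the job in; it is judged then, once.
The state is a dict: "t": time; "qpos": joint angles; "dq": joint speeds; "joint_efforts": joint torques, N m; "eef_pos": TCP position; "orientation": TCP orientation; "wrist_force": force on the tool from outside, world axes, zero at the start; "torque": the same for the moment, N m; "finger_gap": finger opening in m; "grasp_force": force on a finger pad.
Only numpy, scipy, OpenCV 4.12 (cv2) and the standard library are available. Lean on these libraries where they do the work, as an engineer would, in place of code of your own. Each camera call takes 0.05 s, during which the arm holds its last target. There are 200 camera calls.

## Working session

There is one attempt and no reset: what is moved stays moved. The work goes in short steps, Python scripts to look and compute and a tool call to move; the robot and the scene stay as the last step left them, time stands still between calls to the robot, and variables do not carry over. Pictures are saved under pics/ and viewed, at most 10 in all, crops included, and the job is handed in when it is done.

Besides the shell and the picture viewer there is one more tool, called in YAML: its name, and indented under it one key for each argument. send_rows: Moves the arm, as the interface text tells. Shifts and turns lie within -1 to 1; 1 stands for 150 mm of shift or 120 degrees of turn. Its arguments: {"type":"object","properties":{"steps":{"type":"array","items":{"type":"object","properties":{"travel":{"type":"array","items":{"type":"number"}},"delta_rot":{"type":"array","items":{"type":"number"}}}}},"claw":{"type":"number"},"newtons":{"type":"number"}},"required":["steps"]}

```bash
ls; mkdir -p pics; cat > h.py <<'E'
import numpy as np, cv2, json
from bench import robot, vision, workorder
def cap(n,f):
    c=vision.capture(n); cv2.imwrite(f'pics/{f}.png',c['frame'][:,:,::-1]); np.savez(f'pics/{f}.npz',**{k:c[k] for k in('fovy','cx','cy','pose')}, extra=str([k for k in c])); print({k:v for k,v in c.items() if k not in('frame','pose')}); return c
def ray(f,u,v,z):
    c=np.load(f'pics/{f}.npz'); F=200/np.tan(np.radians(c['fovy'])/2)
    P=c['pose']; d=P[:3,:3]@np.array([(u-c['cx'])/F,-(v-c['cy'])/F,-1]); o=P[:3,3]
    return o+d*(z-o[2])/d[2]
def proj(f,p):
    c=np.load(f'pics/{f}.npz'); F=200/np.tan(np.radians(c['fovy'])/2)
    P=c['pose']; q=P[:3,:3].T@(np.array(p)-P[:3,3]); return np.array([c['cx']-F*q[0]/q[2], c['cy']+F*q[1]/q[2]])
E
python3 - <<'E'
from h import *
c=cap('top','top1'); print(c['pose'])
print(robot.get_state(), robot.tcp_to_grasp)
E
```

```text
pics
{'fovy': 43.622572097010156, 'cx': 317.9479110714568, 'cy': 198.3612407622853}
[[-0.00288854  0.99860096 -0.05279947  0.51908955]
 [-0.9999854  -0.00312564 -0.00440847  0.0596359 ]
 [-0.00456734  0.05278597  0.9985954   1.3180147 ]
 [ 0.          0.          0.          1.        ]]
{'t': 0.05, 'qpos': array([ 1.11898925e+00,  2.41404033e-01,  3.72526445e-03,  1.33520784e+00,
       -3.45744517e-05,  1.57077207e+00]), 'dq': array([-0.00032059, -0.00033788,  0.00118671, -0.00084212, -0.00039098,
        0.00014788]), 'joint_efforts': array([ 1.11273196e-04, -3.73491883e+01,  2.53291816e+01,  1.09444247e-02,
       -2.00060657e-05,  2.86004820e-08]), 'eef_pos': array([0.21800158, 0.44919668, 0.2002179 ]), 'orientation': array([-3.13950237e+00,  3.45236772e-05,  2.68980990e+00]), 'wrist_force': array([-0.45920194,  0.01279608,  0.12568341]), 'torque': array([-0.03773444, -0.01333891,  0.04460281]), 'grasp_force': 0.0, 'finger_gap': 0.08524324299397278} -0.0187
```

View pics/top1.png

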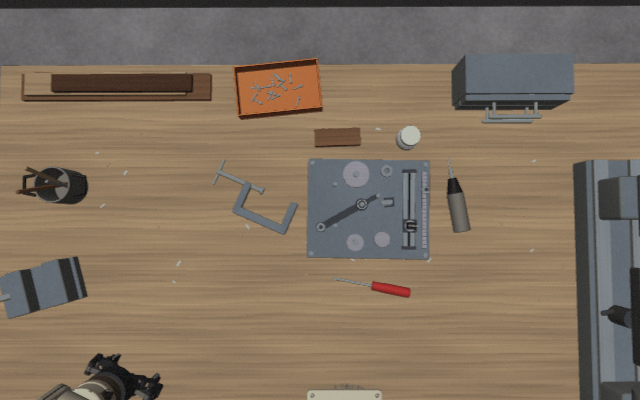

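The top view shows the plate at about (307–430, 158–260), the roller at (321,227), the pivot at (362,204) and the idler at (410,227). I'll enlarge the plate.

```bash
python3 - <<'E'
from h import *
i=cv2.imread('pics/top1.png')[150:265,300:435]; cv2.imwrite('pics/crop1.png',cv2.resize(i,None,fx=5,fy=5,interpolation=cv2.INTER_CUBIC))
E
```

```text
(no output)
```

View pics/crop1.png

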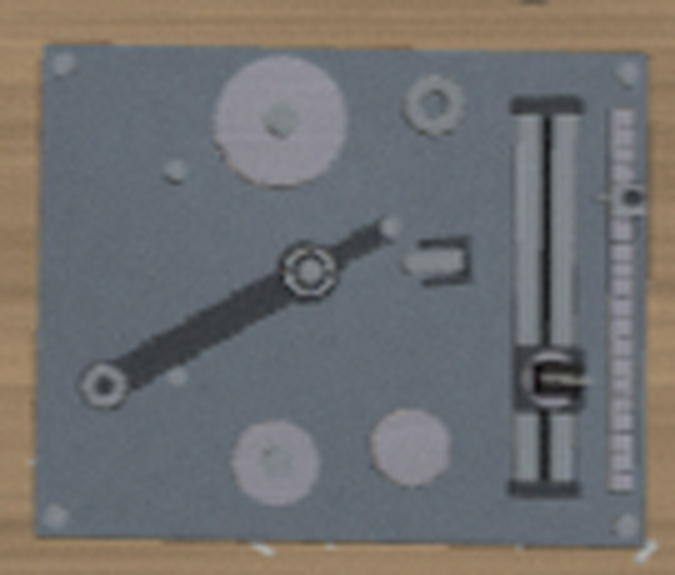

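The crop shows plate corners at (42,43), (648,52), (645,545), (35,537), the index screw at (631,198), the idler grip at about (548,380), the roller at (104,386) and the pivot at (310,271). Next I fit the plate pose.

```bash
cat >> h.py <<'E'
def W(f,P,x,y,z):
    th=P[2]; return np.array([P[0]+np.cos(th)*x-np.sin(th)*y, P[1]+np.sin(th)*x+np.cos(th)*y, z])
def inv(P,w):
    d=np.array(w[:2])-P[:2]; c,s=np.cos(P[2]),np.sin(P[2]); return np.array([c*d[0]+s*d[1],-s*d[0]+c*d[1]])
def crop(u,v): return (300+(u+.5)/5-.5,150+(v+.5)/5-.5)
E
python3 - <<'E'
from h import *
from scipy.optimize import least_squares
pts=[((42,43),(.13,.16,.01)),((648,52),(.13,-.16,.01)),((645,545),(-.13,-.16,.01)),((35,537),(-.13,.16,.01)),
((282,121),(.088,.035,.044)),((277,462),(-.088,.035,.044)),((310,271),(.01,.02,.036))]
obs=[ray('top1',*crop(*p),q[2])[:2] for p,q in pts]
f=lambda P:np.concatenate([W('',P,*q)[:2]-o for (p,q),o in zip(pts,obs)])
r=least_squares(f,[.5,0,0]); P=r.x; print(P, (r.fun*1000).round(1))
np.save('P.npy',P)
for n,p,z in[('index',(631,198),.034),('nib',(605,198),.028),('idler blk',(548,378),.033),('grip',(550,380),.069),('roller',(104,386),.085),('spare',(411,447),.03),('bearing',(435,104),.02),('pin',(176,170),.036),('pin2',(177,377),.036)]:
    w=ray('top1',*crop(*p),z); print(n,w.round(4),inv(P,w).round(4))
print('roller rest',W('',P,.01+.12*np.cos(2*np.pi/3),.02+.12*np.sin(2*np.pi/3),.085))
E
```

```text
[ 0.56192385 -0.06571728 -0.01777656] [ 0.5  0.7  0.7 -0.6 -1.3 -1.3 -0.6  1.2  1.5 -0.  -0.6 -0.6 -0.3  0.8]
index [ 0.6097 -0.2123  0.034 ] [ 0.0504 -0.1457]
nib [ 0.6102 -0.2001  0.028 ] [ 0.0506 -0.1335]
idler blk [ 0.5173 -0.1686  0.033 ] [-0.0427 -0.1037]
grip [ 0.5164 -0.1632  0.069 ] [-0.0438 -0.0983]
roller [0.5141 0.0592 0.085 ] [-0.05    0.1241]
spare [ 0.4822 -0.0984  0.03  ] [-0.0792 -0.0341]
bearing [ 0.6602 -0.1138  0.02  ] [ 0.0991 -0.0464]
pin [0.6248 0.0218 0.036 ] [0.0613 0.0887]
pin2 [0.5184 0.0218 0.036 ] [-0.0451  0.0867]
roller rest [0.51413456 0.05907497 0.085     ]
```

send_rows:
  claw: -1
  steps:
    - {"travel": [-0.33,-0.26,0],"delta_rot": [0,0,0.07]}
    - {"travel": [-0.66,-0.52,0],"delta_rot": [0,0,0.14]}
    - {"travel": [-1,-0.79,0],"delta_rot": [0,0,0.21]}
    - {"travel": [-1,-0.79,0],"delta_rot": [0,0,0.28]}
    - {"travel": [-1,-0.79,0],"delta_rot": [0,0,0.35]}
    - {"travel": [-1,-0.79,0],"delta_rot": [0,0,0.42]}
    - {"travel": [-1,-0.79,0],"delta_rot": [0,0,0.49]}
    - {"travel": [-1,-0.79,0],"delta_rot": [0,0,0.543]}
    - {"travel": [-1,-0.79,0],"delta_rot": [0,0,0.543]}
    - {"travel": [-1,-0.79,0],"delta_rot": [0,0,0.543]}

```text
t: 1.05
eef_pos: [0.3013, 0.2775, 0.2007]
orientation: [-3.141, 0.001, 1.555]
wrist_force: [0.1, 0.5, -0.3]
finger_gap: 0.0849
grasp_force: 0.0
```

```bash
cat >> h.py <<'E'
from scipy.spatial.transform import Rotation as Ro
def plan(t,yaw=None):
    s=robot.get_state(); R=Ro.from_euler('xyz',s['orientation']); d=R.inv().apply(np.array(t)-s['eef_pos'])/.15
    P=np.load('P.npy'); yaw=P[2]+np.pi/2 if yaw is None else yaw
    r=(R.inv()*Ro.from_euler('xyz',[np.pi,0,yaw])).as_rotvec()/np.radians(120)
    print('t',s['t'],'pos',s['eef_pos'].round(4),'rpy',s['orientation'].round(3),'F',s['wrist_force'].round(1),'gap',s['finger_gap'],s['grasp_force'],'\ntravel',d.round(4),'rot',r.round(4))
E
python3 - <<'E'
from h import *
P=np.load('P.npy'); plan(W('',P,-.043,-.105,.16))
E
```

```text
t 1.05 pos [0.3013 0.2775 0.2007] rpy [-3.141e+00  1.000e-03  1.555e+00] F [ 0.1  0.5 -0.3] gap 0.08490638193626118 0.0 
travel [-2.9596  1.4862  0.2725] rot [-0.0003  0.0003  0.0009]
```

send_rows:
  steps:
    - {"travel": [-0.33,0.17,0]}
    - {"travel": [-0.66,0.33,0]}
    - {"travel": [-1,0.5,0]}
    - {"travel": [-1,0.5,0]}

```text
validation failed for argument at $.st...
```

send_rows:
  steps:
    - {"travel": [-0.33,0.17,0]}
    - {"travel": [-0.66,0.33,0]}
    - {"travel": [-1,0.5,0]}
    - {"travel": [-1,0.5,0]}

```text
validation failed for argument at $.st...
```

send_rows:
  steps:
    - {"travel": [-0.32,0.16,0]}
    - {"travel": [-0.64,0.32,0]}
    - {"travel": [-0.96,0.486,0]}
    - {"travel": [-0.96,0.486,0]}
    - {"travel": [-0.96,0.486,0]}

```text
validation failed for argument at $.st...
```

```bash
python3 - <<'E'
from h import *
P=np.load('P.npy'); plan(W('',P,-.043,-.105,.04))
c=cap('wrist','w1'); 
for p in[(-.043,-.105,.069),(.0505,-.145,.034),(-.043,-.105,.033)]: print(p,proj('w1',W('',P,*p)))
E
```

```text
t 1.05 pos [0.3013 0.2775 0.2007] rpy [-3.141e+00  1.000e-03  1.555e+00] F [ 0.1  0.5 -0.3] gap 0.08490638193626118 0.0 
travel [-2.9591  1.4867  1.0725] rot [-0.0003  0.0003  0.0009]
{'fovy': 58.82443020523705, 'cx': 316.9977050000583, 'cy': 194.7869116981108}
(-0.043, -0.105, 0.069) [495.38596287 518.79039643]
(0.0505, -0.145, 0.034) [546.51713054 509.08194982]
(-0.043, -0.105, 0.033) [482.61279681 487.62282599]
```

View pics/w1.png

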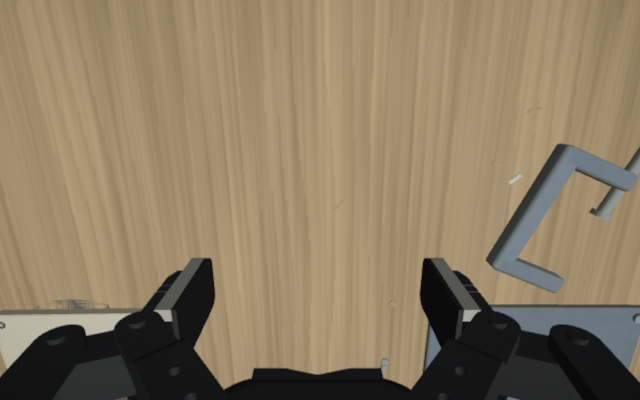

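The move calls were refused because delta_rot has to be present, so the arm hasn't moved. The wrist view shows only bench, the clamp at (560,215) and the plate edge at lower right.

send_rows:
  steps:
    - {"travel": [-0.33,0.17,0],"delta_rot": [0,0,0]}
    - {"travel": [-0.66,0.33,0],"delta_rot": [0,0,0]}
    - {"travel": [-1,0.5,0],"delta_rot": [0,0,0]}
    - {"travel": [-1,0.5,0],"delta_rot": [0,0,0]}

```text
t: 1.5
eef_pos: [0.3748, 0.1234, 0.2011]
orientation: [3.141, 0.001, 1.55]
wrist_force: [0.7, 0.6, -0.2]
finger_gap: 0.0856
grasp_force: 0.0
```

send_rows:
  steps:
    - {"travel": [-0.33,0.17,0],"delta_rot": [0,0,0]}
    - {"travel": [-0.66,0.33,0],"delta_rot": [0,0,0]}
    - {"travel": [-1,0.5,0],"delta_rot": [0,0,0]}
    - {"travel": [-1,0.5,0],"delta_rot": [0,0,0]}

```text
t: 1.9
eef_pos: [0.4475, -0.0285, 0.2009]
orientation: [3.141, 0.001, 1.55]
wrist_force: [-0.2, 0.5, -0.1]
finger_gap: 0.0853
grasp_force: 0.0
```

send_rows:
  steps:
    - {"travel": [-0.32,0.16,0],"delta_rot": [0,0,0]}
    - {"travel": [-0.64,0.32,0],"delta_rot": [0,0,0]}
    - {"travel": [-0.96,0.486,0],"delta_rot": [0,0,0]}
    - {"travel": [-0.96,0.486,0],"delta_rot": [0,0,0]}
    - {"travel": [-0.96,0.486,0],"delta_rot": [0,0,0]}

```text
t: 2.4
eef_pos: [0.5164, -0.1717, 0.2001]
orientation: [-3.14, -0.001, 1.551]
wrist_force: [-0.3, 0.1, -1.0]
finger_gap: 0.0854
grasp_force: 0.0
```

```bash
python3 - <<'E'
from h import *
P=np.load('P.npy'); plan(W('',P,-.043,-.105,.04))
c=cap('wrist','w2'); 
for p in[(-.043,-.105,.069),(.0505,-.145,.034),(-.043,-.105,.033)]: print(p,proj('w2',W('',P,*p)))
E
```

```text
t 2.4 pos [ 0.5164 -0.1717  0.2001] rpy [-3.140e+00 -1.000e-03  1.551e+00] F [-0.3  0.1 -1. ] gap 0.08538757477601472 0.0 
travel [0.011  0.0057 1.0673] rot [-0.0006 -0.0003 -0.0011]
{'fovy': 58.82443020523705, 'cx': 316.9977050000583, 'cy': 194.7869116981108}
(-0.043, -0.105, 0.069) [318.89281719 173.25277751]
(0.0505, -0.145, 0.034) [411.74194451 203.48366953]
(-0.043, -0.105, 0.033) [318.75804807 164.4500865 ]
```

View pics/w2.png

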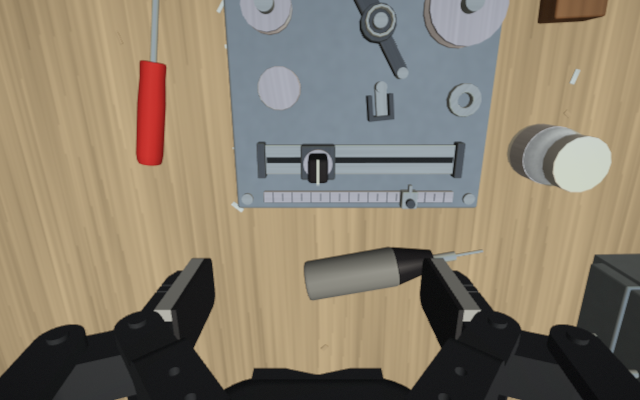

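The wrist view matches the plan: grip at (318,172) against a predicted (319,173), index at (410,203) against (412,203). Descending.

send_rows:
  steps:
    - {"travel": [0.011,0.006,0.25],"delta_rot": [0,0,0]}
    - {"travel": [0.011,0.006,0.5],"delta_rot": [0,0,0]}
    - {"travel": [0.011,0.006,0.7],"delta_rot": [0,0,0]}
    - {"travel": [0.011,0.006,0.85],"delta_rot": [0,0,0]}
    - {"travel": [0.011,0.006,0.95],"delta_rot": [0,0,0]}
    - {"travel": [0.011,0.006,1.0],"delta_rot": [0,0,0]}

```text
t: 3.05
eef_pos: [0.5154, -0.166, 0.0499]
orientation: [-3.138, -0.001, 1.556]
wrist_force: [0.1, -0.3, 0.7]
finger_gap: 0.0855
grasp_force: 0.0
```

send_rows:
  steps:
    - {"travel": [0,0,0.03],"delta_rot": [0,0,0]}
    - {"travel": [0,0,0.06],"delta_rot": [0,0,0]}
    - {"travel": [0,0,0.06],"delta_rot": [0,0,0]}

```text
t: 3.35
eef_pos: [0.5173, -0.1683, 0.0424]
orientation: [3.141, 0.0, 1.553]
wrist_force: [-0.1, 1.4, 0.1]
finger_gap: 0.0854
grasp_force: 0.0
```

send_rows:
  claw: 1
  newtons: 30
  steps:
    - {"travel": [0,0,0],"delta_rot": [0,0,0]}
    - {"travel": [0,0,0],"delta_rot": [0,0,0]}
    - {"travel": [0,0,0],"delta_rot": [0,0,0]}
    - {"travel": [0,0,0],"delta_rot": [0,0,0]}
    - {"travel": [0,0,0],"delta_rot": [0,0,0]}
    - {"travel": [0,0,0],"delta_rot": [0,0,0]}
    - {"travel": [0,0,0],"delta_rot": [0,0,0]}
    - {"travel": [0,0,0],"delta_rot": [0,0,0]}
    - {"travel": [0,0,0],"delta_rot": [0,0,0]}
    - {"travel": [0,0,0],"delta_rot": [0,0,0]}

```text
t: 4.35
eef_pos: [0.5172, -0.1686, 0.0421]
orientation: [3.142, -0.0, 1.553]
wrist_force: [-0.7, -0.6, 0.1]
finger_gap: 0.0002
grasp_force: 0.0
```

```bash
python3 - <<'E'
from h import *
P=np.load('P.npy'); plan(W('',P,.0505,-.105,.04)); print(inv(P,robot.get_state()['eef_pos']))
cap('top','top2')
E
```

```text
t 4.35 pos [ 0.5172 -0.1686  0.0421] rpy [ 3.142 -0.     1.553] F [-0.7 -0.6  0.1] gap 0.00018259784171854596 0.0 
travel [-0.0085  0.6226  0.014 ] rot [ 0.     -0.     -0.0002]
[-0.04289248 -0.10367699]
{'fovy': 43.622572097010156, 'cx': 317.9479110714568, 'cy': 198.3612407622853}
```

The fingers shut on nothing, so I'll look.

```bash
python3 - <<'E'
from h import *
c=cap('side','s1'); d=vision.capture('wrist')['frame'][:,:,::-1]
P=np.load('P.npy'); u=proj('s1',W('',P,-.043,-.105,.069)); print(u, proj('s1',robot.get_state()['eef_pos']))
x,y=int(min(max(u[0]-80,0),480)),int(min(max(u[1]-60,0),280))
a=cv2.resize(c['frame'][y:y+120,x:x+160,::-1],(560,420)); b=cv2.resize(d[:300,200:440],(240,300)); o=np.zeros((420,800,3),np.uint8); o[:,:560]=a;o[:300,560:]=b
print(x,y);cv2.imwrite('pics/v1.png',o)
E
```

```text
{'fovy': 57.93673551585113, 'cx': 322.23641091676546, 'cy': 195.14409176011705}
[398.60712216 266.88761124] [395.89544815 274.56505314]
318 206
```

View pics/v1.png

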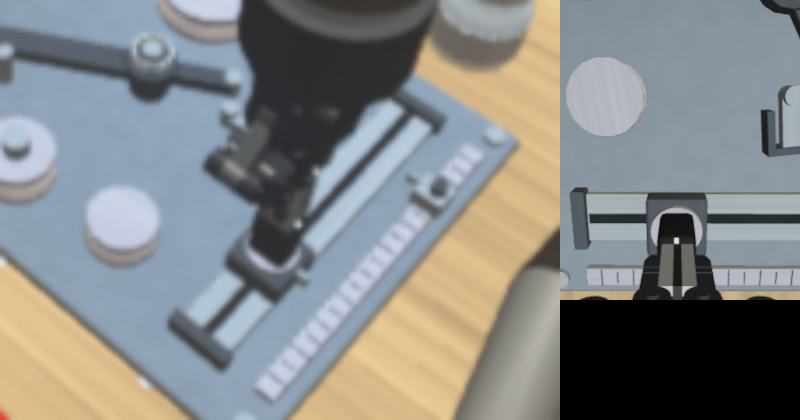

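```bash
python3 - <<'E'
from h import *
c=cap('wrist','w3'); P=np.load('P.npy')
e=robot.get_state()['eef_pos']
for n,p in[('tcp',e),('grasp',e+[0,0,.0187]),('griptop',W('',P,-.043,-.105,.069)),('gripbase',W('',P,-.043,-.105,.033))]: print(n,proj('w3',p))
print([ (k,inv(P,proj and e)) for k in 'e'])
cv2.imwrite('pics/v2.png',cv2.resize(c['frame'][150:400,220:420,::-1],(480,600),interpolation=cv2.INTER_CUBIC))
E
```

```text
{'fovy': 58.82443020523705, 'cx': 316.9977050000583, 'cy': 194.7869116981108}
tcp [318.61147449 235.79648922]
grasp [318.77940236 251.77436834]
griptop [318.58273812 262.48515612]
gripbase [318.30892245 231.27633633]
[('e', array([-0.04287326, -0.10367638]))]
```

View pics/v2.png

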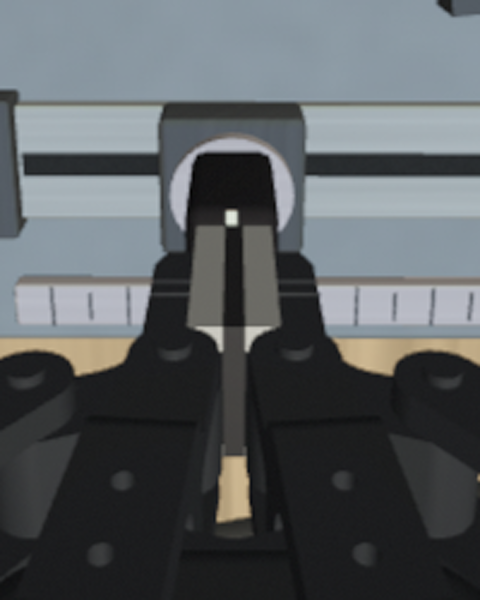

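```bash
python3 - <<'E'
from h import *
P=np.load('P.npy'); e=robot.get_state()['eef_pos']
c=cap('side','s2'); o=np.zeros((560,800,3),np.uint8)
def z(img,f,x,y,w,h,k):
    a=cv2.resize(img[y:y+h,x:x+w],None,fx=k,fy=k,interpolation=cv2.INTER_CUBIC)
    for p,col in[(e,(0,0,255)),(W('',P,-.043,-.105,.033),(0,255,0)),(W('',P,-.043,-.105,.069),(255,0,0))]:
        u=(proj(f,p)-[x,y]+.5)*k; cv2.circle(a,tuple(int(q) for q in u),3,col,-1)
    return a
o[:,:480]=z(c['frame'][:,:,::-1].copy(),'s2',365,225,60,70,8)
a=z(cv2.imread('pics/top2.png'),'top2',385,205,45,45,7); o[:315,485:800]=a
cv2.imwrite('pics/v3.png',o)
f=[('tip front',e+[0,.011,0]),('top front edge',W('',P,-.043,-.094,.069)),('base front',W('',P,-.043,-.094,.033)),('top back',W('',P,-.043,-.116,.069))]
for n,p in f: print(n,(proj('w3',p)-[220,150])*2.4)
E
```

```text
{'fovy': 57.93673551585113, 'cx': 322.23641091676546, 'cy': 195.14409176011705}
tip front [235.81843688 159.01014813]
top front edge [236.66296712 216.8978384 ]
base front [235.9831986  150.18436665]
top back [236.53672623 320.9292424 ]
```

View pics/v3.png

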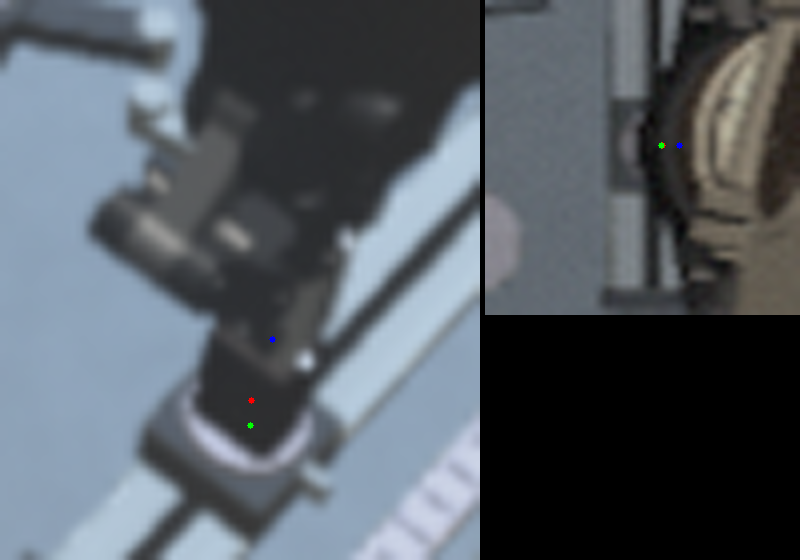

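The side view puts the shut tips at the grip's top, with no force. The pads are either above the grip or passing through it. I'll reopen and look from the wrist.

send_rows:
  claw: 0.3
  steps:
    - {"travel": [0,0,0],"delta_rot": [0,0,0]}
    - {"travel": [0,0,0],"delta_rot": [0,0,0]}
    - {"travel": [0,0,0],"delta_rot": [0,0,0]}
    - {"travel": [0,0,0],"delta_rot": [0,0,0]}
    - {"travel": [0,0,0],"delta_rot": [0,0,0]}
    - {"travel": [0,0,0],"delta_rot": [0,0,0]}

```text
t: 5.2
eef_pos: [0.5172, -0.1686, 0.0421]
orientation: [3.142, -0.0, 1.553]
wrist_force: [-0.1, 0.3, -0.0]
finger_gap: 0.0303
grasp_force: 0.0
```

```bash
python3 - <<'E'
from h import *
P=np.load('P.npy'); c=cap('wrist','w4'); s=robot.get_state(); e=s['eef_pos']; g=s['finger_gap']; print(e,g)
i=c['frame'][150:400,200:440,::-1]; a=cv2.resize(i,(576,600),interpolation=cv2.INTER_CUBIC)
for k in(-1,1):
    for z,col in((0,(0,0,255)),(.0187,(0,255,0)),(.029,(255,0,0))):
        u=(proj('w4',e+[k*g/2,.011,z])-[200,150]+.5)*2.4; cv2.circle(a,tuple(int(q) for q in u),3,col,-1)
cv2.imwrite('pics/v4.png',a)
E
```

```text
{'fovy': 58.82443020523705, 'cx': 316.9977050000583, 'cy': 194.7869116981108}
[ 0.51722058 -0.16862247  0.04210565] 0.03008891760858805
```

View pics/v4.png

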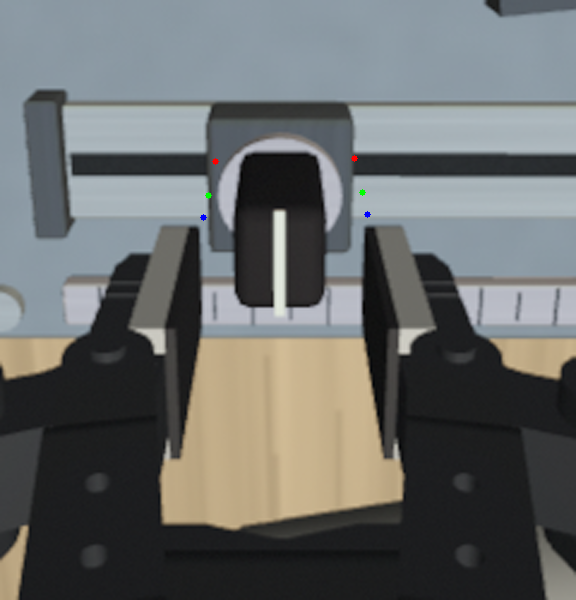

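The view shows the pad tips at rows ~227, about 28 mm higher than the reported TCP and roughly level with the grip top. The offset can't be trusted, so I'll descend in small steps and watch the force.

send_rows:
  steps:
    - {"travel": [0,0,0.03],"delta_rot": [0,0,0]}
    - {"travel": [0,0,0.06],"delta_rot": [0,0,0]}
    - {"travel": [0,0,0.08],"delta_rot": [0,0,0]}
    - {"travel": [0,0,0.08],"delta_rot": [0,0,0]}

```text
t: 5.65
eef_pos: [0.5165, -0.1684, 0.0292]
orientation: [-3.14, -0.001, 1.553]
wrist_force: [-0.3, 0.5, 0.2]
finger_gap: 0.0298
grasp_force: 0.0
```

No contact at a reported 29 mm, so the real tips are higher. I'll go a little lower and close.

send_rows:
  steps:
    - {"travel": [0,0,0.03],"delta_rot": [0,0,0]}
    - {"travel": [0,0,0.05],"delta_rot": [0,0,0]}
    - {"travel": [0,0,0.05],"delta_rot": [0,0,0]}

```text
t: 5.95
eef_pos: [0.5167, -0.1685, 0.022]
orientation: [-3.141, -0.0, 1.553]
wrist_force: [-0.1, -0.6, 0.2]
finger_gap: 0.03
grasp_force: 0.0
```

send_rows:
  claw: 1
  newtons: 30
  steps:
    - {"travel": [0,0,0],"delta_rot": [0,0,0]}
    - {"travel": [0,0,0],"delta_rot": [0,0,0]}
    - {"travel": [0,0,0],"delta_rot": [0,0,0]}
    - {"travel": [0,0,0],"delta_rot": [0,0,0]}
    - {"travel": [0,0,0],"delta_rot": [0,0,0]}
    - {"travel": [0,0,0],"delta_rot": [0,0,0]}

```text
t: 6.55
eef_pos: [0.5171, -0.1686, 0.0226]
orientation: [-3.141, -0.0, 1.553]
wrist_force: [-1.1, 0.1, 0.1]
finger_gap: 0.0173
grasp_force: 32.5
```

The grip is held (gap 17.3 mm, 32 N), so the true tips sit about 27 mm above the reported TCP. Sliding the idler about 93 mm.

send_rows:
  steps:
    - {"travel": [0,0.06,0],"delta_rot": [0,0,0]}
    - {"travel": [0,0.13,0],"delta_rot": [0,0,0]}
    - {"travel": [0,0.2,0],"delta_rot": [0,0,0]}
    - {"travel": [0,0.27,0],"delta_rot": [0,0,0]}
    - {"travel": [0,0.34,0],"delta_rot": [0,0,0]}
    - {"travel": [0,0.41,0],"delta_rot": [0,0,0]}
    - {"travel": [0,0.48,0],"delta_rot": [0,0,0]}
    - {"travel": [0,0.55,0],"delta_rot": [0,0,0]}
    - {"travel": [0,0.6,0],"delta_rot": [0,0,0]}
    - {"travel": [0,0.62,0],"delta_rot": [0,0,0]}
    - {"travel": [0,0.62,0],"delta_rot": [0,0,0]}
    - {"travel": [0,0.62,0],"delta_rot": [0,0,0]}

```text
t: 7.75
eef_pos: [0.6117, -0.1704, 0.0227]
orientation: [3.139, 0.0, 1.553]
wrist_force: [3.1, -0.8, -2.8]
finger_gap: 0.0171
grasp_force: 32.3
```

```bash
python3 - <<'E'
from h import *
P=np.load('P.npy'); plan(W('',P,.0505,-.105,.0225))
c=cap('wrist','w5'); a=cap('side','s3')
p=proj('w5',W('',P,.0505,-.125,.03)); q=proj('s3',W('',P,.0505,-.135,.03)); print(p,q)
o=np.zeros((600,800,3),np.uint8)
o[:,:400]=cv2.resize(c['frame'][190:290,int(p[0])-33:int(p[0])+34,::-1],(400,600),interpolation=cv2.INTER_CUBIC)
x,y=int(q[0])-33,int(q[1])-50; o[:,400:]=cv2.resize(a['frame'][y:y+100,x:x+67,::-1],(400,600),interpolation=cv2.INTER_CUBIC); print(int(p[0])-33,x,y)
cv2.imwrite('pics/v5.png',o)
E
```

```text
t 7.75 pos [ 0.6117 -0.1704  0.0227] rpy [3.139 0.    1.553] F [ 3.1 -0.8 -2.8] gap 0.017083454045805115 32.26762533187866 
travel [-0.0078 -0.0076  0.001 ] rot [ 0.0014  0.0001 -0.0001]
{'fovy': 58.82443020523705, 'cx': 316.9977050000583, 'cy': 194.7869116981108}
{'fovy': 57.93673551585113, 'cx': 322.23641091676546, 'cy': 195.14409176011705}
[316.43499607 278.62011063] [437.66530772 256.65276056]
283 404 206
```

View pics/v5.png

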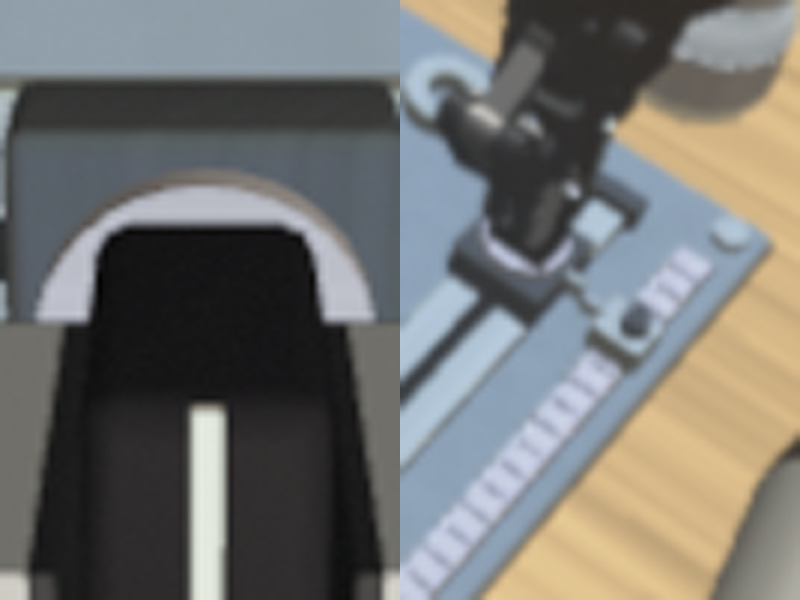

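The side view shows the fin near (575,280) about facing the nib at (588,308), but the result is too coarse. I'll release, rise and make the final check with the wrist camera, regrasping if it's off.

send_rows:
  claw: 0.2
  steps:
    - {"travel": [0,0,0],"delta_rot": [0,0,0]}
    - {"travel": [0,0,0],"delta_rot": [0,0,0]}
    - {"travel": [0,0,0],"delta_rot": [0,0,0]}
    - {"travel": [0,0,0],"delta_rot": [0,0,0]}
    - {"travel": [0,0,-0.1],"delta_rot": [0,0,0]}
    - {"travel": [0,0,-0.3],"delta_rot": [0,0,0]}
    - {"travel": [0,0,-0.5],"delta_rot": [0,0,0]}
    - {"travel": [0,0,-0.67],"delta_rot": [0,0,0]}
    - {"travel": [0,0,-0.67],"delta_rot": [0,0,0]}
    - {"travel": [0,0,-0.67],"delta_rot": [0,0,0]}

```text
t: 8.85
eef_pos: [0.6105, -0.1704, 0.1236]
orientation: [3.14, 0.0, 1.553]
wrist_force: [-0.6, -0.1, -0.7]
finger_gap: 0.0341
grasp_force: 0.0
```

```bash
python3 - <<'E'
from h import *
P=np.load('P.npy'); plan(W('',P,.0505,-.105,.0225))
c=cap('wrist','w6')
for p in[(.0505,-.105,.033),(.0505,-.145,.034),(.0505,-.105,.069)]: print(proj('w6',W('',P,*p)))
p=proj('w6',W('',P,.0505,-.12,.033)); x,y=int(p[0])-40,int(p[1])-30; print(x,y)
cv2.imwrite('pics/v6.png',cv2.resize(c['frame'][y:y+75,x:x+80,::-1],(640,600),interpolation=cv2.INTER_CUBIC))
E
```

```text
t 8.85 pos [ 0.6105 -0.1704  0.1236] rpy [3.14  0.    1.553] F [-0.6 -0.1 -0.7] gap 0.03412382630719118 0.0 
travel [-7.500e-03 -2.000e-04  6.742e-01] rot [ 0.0007  0.0002 -0.0002]
{'fovy': 58.82443020523705, 'cx': 316.9977050000583, 'cy': 194.7869116981108}
[318.03792378 189.33158182]
[318.01258109 237.46589389]
[318.25892345 204.40566143]
278 177
```

View pics/v6.png

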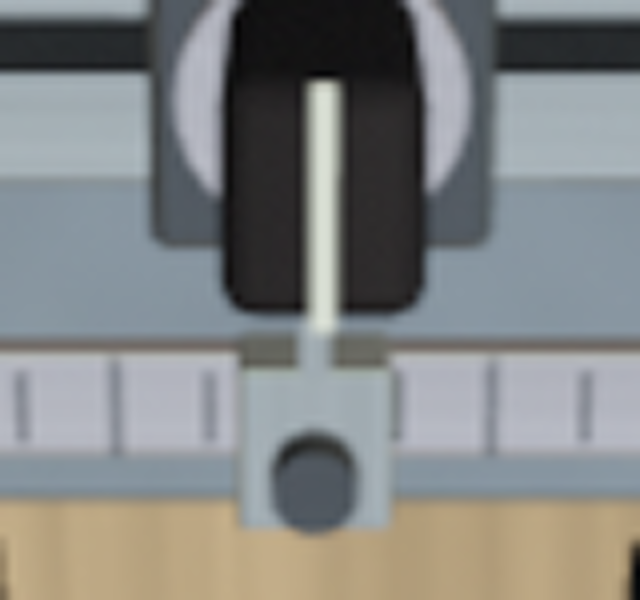

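In the crop the index is centred at column 315.5 and the block at 321.5, about 10 px/mm. The idler is within ~0.6 mm of the pointer, so I'll leave it and go to the roller.

send_rows:
  claw: -0.4
  steps:
    - {"travel": [0.25,-0.1,0],"delta_rot": [0,0,0]}
    - {"travel": [0.5,-0.2,0],"delta_rot": [0,0,0]}
    - {"travel": [0.75,-0.3,0],"delta_rot": [0,0,0]}
    - {"travel": [1.0,-0.4,0],"delta_rot": [0,0,0]}
    - {"travel": [1.0,-0.4,0],"delta_rot": [0,0,0]}

```text
t: 9.4
eef_pos: [0.5494, -0.0151, 0.1212]
orientation: [-3.136, -0.002, 1.558]
wrist_force: [0.8, -1.0, -0.6]
finger_gap: 0.0597
grasp_force: 0.0
```

```bash
python3 - <<'E'
from h import *
P=np.load('P.npy'); plan(W('',P,-.05,.1239,.021))
E
```

```text
t 9.4 pos [ 0.5494 -0.0151  0.1212] rpy [-3.136e+00 -2.000e-03  1.558e+00] F [ 0.8 -1.  -0.6] gap 0.059676929314190906 0.0 
travel [ 0.4905 -0.2376  0.6702] rot [-0.0027 -0.0007  0.0025]
```

send_rows:
  steps:
    - {"travel": [0.25,-0.12,0],"delta_rot": [0,0,0]}
    - {"travel": [0.5,-0.24,0],"delta_rot": [0,0,0]}
    - {"travel": [0.5,-0.24,0],"delta_rot": [0,0,0]}
    - {"travel": [0.5,-0.24,0],"delta_rot": [0,0,0]}
    - {"travel": [0.5,-0.24,0],"delta_rot": [0,0,0]}

```text
t: 9.9
eef_pos: [0.5184, 0.0555, 0.1224]
orientation: [-3.141, 0.001, 1.552]
wrist_force: [-0.3, -0.5, -0.5]
finger_gap: 0.0599
grasp_force: 0.0
```

```bash
python3 - <<'E'
from h import *
P=np.load('P.npy'); plan(W('',P,-.05,.1239,.021))
E
```

```text
t 9.9 pos [0.5184 0.0555 0.1224] rpy [-3.141e+00  1.000e-03  1.552e+00] F [-0.3 -0.5 -0.5] gap 0.05989700857007323 0.0 
travel [ 0.0236 -0.0283  0.676 ] rot [-0.0004  0.0003 -0.0006]
```

send_rows:
  steps:
    - {"travel": [0.024,-0.028,0.05],"delta_rot": [0,0,0]}
    - {"travel": [0.024,-0.028,0.25],"delta_rot": [0,0,0]}
    - {"travel": [0.024,-0.028,0.45],"delta_rot": [0,0,0]}
    - {"travel": [0.024,-0.028,0.6],"delta_rot": [0,0,0]}
    - {"travel": [0.024,-0.028,0.67],"delta_rot": [0,0,0]}
    - {"travel": [0.024,-0.028,0.67],"delta_rot": [0,0,0]}
    - {"travel": [0.024,-0.028,0.67],"delta_rot": [0,0,0]}

```text
t: 10.6
eef_pos: [0.5148, 0.0598, 0.0231]
orientation: [3.141, -0.0, 1.552]
wrist_force: [0.5, 0.6, 0.6]
finger_gap: 0.0597
grasp_force: 0.0
```

send_rows:
  claw: 1
  newtons: 40
  steps:
    - {"travel": [0,0,0],"delta_rot": [0,0,0]}
    - {"travel": [0,0,0],"delta_rot": [0,0,0]}
    - {"travel": [0,0,0],"delta_rot": [0,0,0]}
    - {"travel": [0,0,0],"delta_rot": [0,0,0]}
    - {"travel": [0,0,0],"delta_rot": [0,0,0]}
    - {"travel": [0,0,0],"delta_rot": [0,0,0]}
    - {"travel": [0,0,0],"delta_rot": [0,0,0]}
    - {"travel": [0,0,0],"delta_rot": [0,0,0]}

```text
t: 11.4
eef_pos: [0.5141, 0.0599, 0.0237]
orientation: [3.141, 0.0, 1.553]
wrist_force: [-2.5, 0.1, 5.4]
finger_gap: 0.0211
grasp_force: 38.8
```

The roller is gripped. Swinging along the arc to q≈0.8.

send_rows:
  steps:
    - {"travel": [0.036,0.071,0],"delta_rot": [0,0,0]}
    - {"travel": [0.066,0.145,0],"delta_rot": [0,0,0]}
    - {"travel": [0.087,0.223,0],"delta_rot": [0,0,0]}
    - {"travel": [0.101,0.301,0],"delta_rot": [0,0,0]}
    - {"travel": [0.107,0.381,0],"delta_rot": [0,0,0]}
    - {"travel": [0.105,0.461,0],"delta_rot": [0,0,0]}
    - {"travel": [0.095,0.541,0],"delta_rot": [0,0,0]}
    - {"travel": [0.077,0.618,0],"delta_rot": [0,0,0]}
    - {"travel": [0.077,0.618,0],"delta_rot": [0,0,0]}
    - {"travel": [0.077,0.618,0],"delta_rot": [0,0,0]}
    - {"travel": [0.077,0.618,0],"delta_rot": [0,0,0]}

```text
t: 12.5
eef_pos: [0.6048, 0.0704, 0.0237]
orientation: [-3.138, -0.001, 1.553]
wrist_force: [-7.9, 1.1, 9.1]
finger_gap: 0.0208
grasp_force: 39.4
```

```bash
python3 - <<'E'
from h import *
P=np.load('P.npy'); plan(W('',P,.0428,.1355,.0237)); a=inv(P,robot.get_state()['eef_pos'])-[.01,.02]
print(a, np.hypot(*a), 2*np.pi/3-np.arctan2(a[1],a[0]))
c=cap('side','s4'); d=cap('top','top3')
# compare idler/loose areas with earlier images
b=cv2.imread('pics/top1.png'); g=cv2.absdiff(b,d['frame'][:,:,::-1]).max(2)
for n,p,r in[('spare',(-.0792,-.0341,.02),6),('bearing',(.0991,-.0464,.02),5),('index',(.05,-.145,.03),4)]:
    u=proj('top3',W('',P,*p)).astype(int); print(n,g[u[1]-r:u[1]+r,u[0]-r:u[0]+r].mean())
# idler: fin/block in top view
u=proj('top3',W('',P,.05,-.105,.033)); print('block px expected',u)
r=cv2.cvtColor(d['frame'],cv2.COLOR_RGB2GRAY)[int(u[1])-12:int(u[1])+13,int(u[0])-7:int(u[0])+8]; print(r.mean(1).round())
E
```

```text
t 12.5 pos [0.6048 0.0704 0.0237] rpy [-3.138e+00 -1.000e-03  1.553e+00] F [-7.9  1.1  9.1] gap 0.02077896591804997 39.448760747909546 
travel [-0.0089  0.0159 -0.0002] rot [-0.0018 -0.0003  0.    ]
[0.03041167 0.11683105] 0.12072432662033954 0.7782521898614623
{'fovy': 57.93673551585113, 'cx': 322.23641091676546, 'cy': 195.14409176011705}
{'fovy': 43.622572097010156, 'cx': 317.9479110714568, 'cy': 198.3612407622853}
spare 5.638888888888889
bearing 4.87
index 4.796875
block px expected [409.91033482 189.14874873]
[106. 106. 107. 109. 107.  90.  70.  76.  52.  52.  74.  85.  51.  46.
  46.  73.  92.  68.  60. 100. 108. 108. 108. 105. 105.]
```

q≈0.78 with an 8 N spring reaction. The idler block sits at its expected pixel, and the loose pulley and bearing are unmoved. One short hold, then hand in.

send_rows:
  steps:
    - {"travel": [0,0,0],"delta_rot": [0,0,0]}
    - {"travel": [0,0,0],"delta_rot": [0,0,0]}
    - {"travel": [0,0,0],"delta_rot": [0,0,0]}
    - {"travel": [0,0,0],"delta_rot": [0,0,0]}
    - {"travel": [0,0,0],"delta_rot": [0,0,0]}

```text
t: 13.1
eef_pos: [0.6046, 0.0704, 0.0237]
orientation: [-3.138, -0.001, 1.553]
wrist_force: [-7.8, 0.9, 8.5]
finger_gap: 0.021
grasp_force: 39.4
```

```bash
python3 -c "
from h import *
print(robot.get_state()['eef_pos'],robot.get_state()['wrist_force']); print(workorder.hand_in())"
```

```text
[0.60461131 0.07040323 0.02371049] [-7.81017558  0.91771336  8.4561232 ]
the job is handed in; nothing more can be done
None
```

The job is handed in at about 13 s: the idler is within about 0.6 mm of the index pointer, and the gripper is holding the tensioner steadily at about 0.78 rad, past the click and short of the stop; no verdict was returned.

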